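# Key and seat a washing machine's filter cover

## Robot

A 6-joint arm with a two-finger parallel gripper is mounted at the origin on the work surface. World frame = base frame: x ahead of the robot, y to its left, z up, the work surface at z = 0. Lengths are in m, angles in rad, forces in N, time in s.
With the tool pointing down it reaches from about 0.35 to 0.975 m from the base axis. Payload 4.9 kg.
Tool frame: the origin (TCP) lies on the centre line of the jaws, within the pads' length; the fingertips stand 17 mm ahead of it and the grasp point (between the pads) lies 2 mm behind it; x points along the fingers, y is the direction in which the jaws open and shut, and the axes are right-handed (so a half turn about x gives the same grasp; the last joint's range is limited). The gripper opens to 85 mm and grips with 20 to 120 N. Pads are 22 mm wide; open, the fingers measure 114 mm over their backs; the gripper's body (76 mm by 85 mm) begins 54 mm behind the grasp point. The pads swing forward as they close: fully open they stand 13 mm farther back than shut.
Start: joints at [1.064, 0.053, 1.613, -0, 1.476, -0.119], TCP at [0.236, 0.579, 0.248] pointing down, gripper open.
Joint ranges: [-3.01, 3.01], [-1.01, 2.22], [0.06, 2.58], [-1.02, 4.17], [0.09, 2.62], [-3.14, 3.14]. Speed limits (rad/s): [2.57, 2.57, 3.14, 3.14, 3.14, 3.14].

## Interface

Orientations are given as a unit quaternion [w, x, y, z].
In Python, from plant import status, viewer, manip gives the robot as it stands.
- The arm moves only by the tool drive_tool, never from a script. Its argument "plan" is a list of rows, each a list of 4 numbers: the shift along the tool's x, y, z in m, then the turn about the tool's x in units of 8 degrees (1.0 is 8 degrees). A call has 1 to 12 rows; each row is the pose to reach, as a shift and turn from the pose commanded when the call began, along the tool's axes at that moment; what a row does not reach only later rows make up. A row lasts 1/10 s, in which the tool goes at most 50 mm and 8.59 degrees, less where a joint would pass 70% of its speed; a pose out of reach is approached as far as the arm can. A call with a gripper value outside its range is refused whole. "fingers" is the finger opening in m, from 0 to 0.0854, set as the call begins (left out, the last holds). The fingers move at their own pace and stop on an object; the grip force is fixed at half the most. Time passes only in rows, so rows that repeat a pose let the fingers close. It gives the time, the measured TCP pose, the force and the opening at its end, in the units of the state.
- status.state(): the state, without advancing time (a new reading comes with each control period).
- viewer.grab_frame(name): name is "side" or "top"; returns the picture (480x640x3 uint8, blue, green, red); there is no depth.
- viewer.calibration(name): a dict with "vfov" (degrees; the focal length in pixels is half the picture's height over the tangent of half this angle, whatever the lens; pixels are square), "cx", "cy" (the principal point, pixels), "k1" (the pictures are not rectified: a ray, as slopes to the right and down, at radius r is drawn at 1 + k1 r^2 times it, then the intrinsics apply), "rvec" (rotation vector, rad) and "tvec" (3), from world to camera coordinates, as OpenCV has them. Camera axes: x right, y down, z forward; pixel columns grow to the right and rows downward; lengths in m; the calibration is good to about 2 mm. A picture is of the moment at which its call begins. calibration takes no time and is no camera call.
- manip.job_done(): hands the job in, once; it reports no verdict.
The state is a dict: "time": time; "joint_pos": joint angles; "joint_vel": joint speeds; "joint_efforts": joint torques, N m; "tool_pos": TCP position; "tool_rot": TCP orientation; "contact_force": force on the tool from outside, world axes, zero at the start; "ft_torque": the same for the moment, N m; "gripper_width": opening from 0.0 (shut) to 1.0 (fully open).
Only numpy, scipy, OpenCV 4.12 (cv2) and the standard library are available. Lean on these libraries where they do the work, as an engineer would, in place of code of your own. Each camera call takes 0.05 s, during which the arm holds its last target. There are 200 camera calls.

## Task

The round grey filter cover sits proud on its seal in the white service panel, turned the wrong way. Push its raised lug round with a fingertip until the notch in the cover's rim stands over the pin in the pocket, then press the cover down on its hub until it is fully home, level and flush with the panel, and draw back. Push and press only: do not lift the cover, and leave the other things where they are.

Things in the scene. Friction and masses are not known exactly. Their poses are not given: they have to be found in the camera images.
- panel: white plastic panel, 250 x 210 x 24 mm, fixed flat on the worktop; origin at the centre of its underside, z up. In its middle a round pocket, 132 mm across, 16 mm deep, holds an upright post (14 mm across, top 27 mm above the worktop) that the cover turns on, and a black seal ring (72 mm across) under the cover. The key pin lies along the panel's +x from the centre.
- key (a point): point on top of the steel key pin, 55 mm from the pocket's centre, 20 mm above the worktop. The pin lies radially, 8 mm wide, round-topped, from the pocket's wall inwards to 49 mm from the centre; 6 mm of it shows between the cover's rim and the wall. A steel strip 36 x 14 x 3 mm, screwed to the panel's face 68 to 104 mm from the centre, lies in line with it. Fixed
- cover: loose grey plastic disc, 120 mm across, 9 mm thick, about 140 g, turning freely either way on the post (1.5 mm play); origin at the centre of its underside, z up, x towards its notch. At the start it rests on the seal, underside 21 mm above the worktop, face 6 mm proud of the panel; home, its underside is at 15 mm and its face flush
- notch (a point): middle of the notch at the level of the cover's underside, 55 mm from its centre along its +x; the notch is 14 mm wide, open at the rim, 10 mm deep radially, right through the cover. It clears the pin when within about 3 mm either way; otherwise the rim catches on the pin 1 mm down and a press only tilts the cover by about 3 degrees
- lug (a point): middle of the top of the raised lug on the cover, opposite the notch: a radial rib 30 mm long (24 to 54 mm from the centre), 10 mm wide, standing 15 mm above the cover's face
- hub (a point): centre of the flat top of the cover's round hub, 30 mm across, 9 mm above the cover's face, on its axis: the place to press. Pressing down takes about 7 N: the seal slides down with the cover, 6 mm to a firm stop, and stays where it is left, it does not spring back
- plug: bystander: white plastic filter plug, 52 mm across and 38 mm high, standing beside the panel on its -y side; origin at the centre of its underside
- screwdriver: bystander: screwdriver 180 mm long, lying beside the panel on its +y side; origin under its middle
- dish: bystander: small white bowl, 84 mm across and 30 mm high, beyond the panel's +x edge; origin at the centre of its underside
- washer: bystander: steel washer, 26 mm across and 5 mm thick, lying on the panel's +x +y corner; origin at the centre of its underside
- nut: bystander: brass collar nut, 24 mm across and 12 mm high, lying on the panel's -x -y corner; origin at the centre of its underside
- sponge: bystander: yellow scouring block, 100 x 65 x 30 mm, on the worktop at the robot's right; origin at the centre of its underside

How it is judged:
By the outcome, as a careful person would: the job done as asked, in the order asked, and still so for the second after the job is handed in, with the robot touching nothing.
It also fails if it takes over 54 s, if anything falls off the work surface, if the arm or the gripper's body presses on something with over 40 N, if the wrist force passes 120 N, or if a joint passes its speed limit or range.

## Working session

There is one attempt and no reset: what is moved stays moved. The work goes in short steps, Python scripts to look and compute and a tool call to move; the robot and the scene stay as the last step left them, time stands still between calls to the robot, and variables do not carry over. Pictures are saved under pics/ and viewed, about 8 in all and at most 12, crops included, and the job is handed in when it is done.

Besides the shell and the picture viewer there is one more tool, called after "Call:" in YAML: its name, and indented under it one key for each argument. drive_tool: Moves the arm, as the interface text tells. Its arguments: {"type":"object","properties":{"plan":{"type":"array","items":{"type":"array","items":{"type":"number"}}},"fingers":{"type":"number"}},"required":["plan"]}

```bash
mkdir -p pics; python3 - <<'E'
from plant import status, viewer
import cv2
s=status.state(); print({k:s[k] for k in ("time","tool_pos","tool_rot","contact_force","gripper_width")})
for n in ("top","side"):
    cv2.imwrite(f"pics/{n}0.png",viewer.grab_frame(n)); print(n,viewer.calibration(n))
E
```

```text
{'time': 0.0, 'tool_pos': array([0.23605256, 0.57807413, 0.24707696]), 'tool_rot': array([ 0.69362582,  0.13556967,  0.69408261, -0.13694314]), 'contact_force': array([-0.2873484 ,  0.08767468, -1.08647955]), 'gripper_width': 0.9991983177653182}
top {'vfov': 54.3091929972607, 'cx': 317.82495514087947, 'cy': 234.66204828311277, 'k1': -0.09379271056804084, 'rvec': array([ 2.15427134, -2.15003116,  0.18194858]), 'tvec': array([-0.06527773,  0.51440991,  0.95500578])}
side {'vfov': 47.89466665606252, 'cx': 325.82682948441186, 'cy': 236.37704598517925, 'k1': -0.10353834012358526, 'rvec': array([ 0.21290862, -2.74331926,  1.40613395]), 'tvec': array([0.51690171, 0.12195945, 0.93488924])}
```

View pics/top0.png

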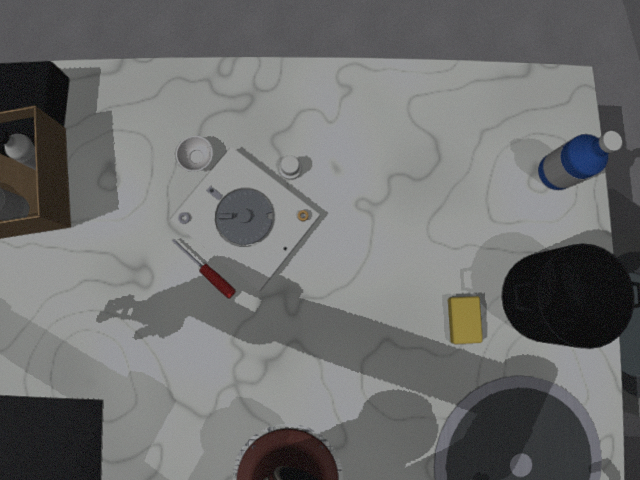

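View pics/side0.png

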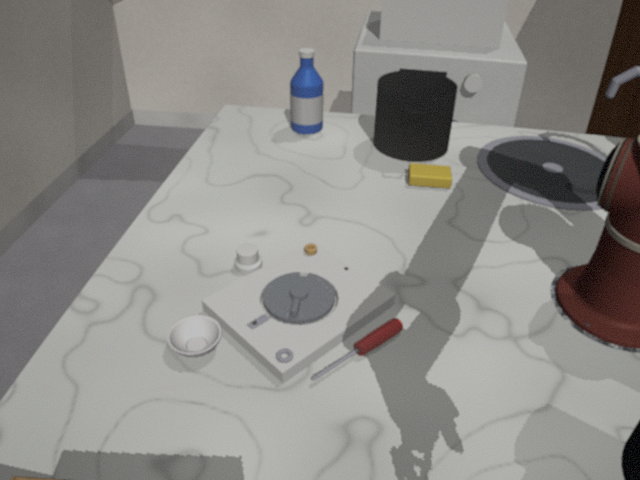

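```bash
cat > h.py <<'E'
import numpy as np, cv2
from plant import viewer
def cam(n):
    c=viewer.calibration(n); f=240/np.tan(np.radians(c["vfov"]/2))
    return np.array([[f,0,c["cx"]],[0,f,c["cy"]],[0,0,1]]),np.array([c["k1"],0,0,0,0.]),c["rvec"],c["tvec"]
def proj(n,P):
    K,d,r,t=cam(n); return cv2.projectPoints(np.float64(P).reshape(-1,3),r,t,K,d)[0][:,0]
def ray(n,uv,z):
    K,d,r,t=cam(n); u=cv2.undistortPoints(np.float64(uv).reshape(-1,1,2),K,d)[:,0]
    R=cv2.Rodrigues(r)[0]; o=-R.T@t; v=np.c_[u,np.ones(len(u))]@R
    return o+v*((z-o[2])/v[:,2])[:,None]
E
python3 - <<'E'
from h import *
print(proj("top",[[0,0,0],[.236,.579,.248],[.5,0,0]]),proj("side",[[0,0,0],[.236,.579,.248],[.5,0,0]]))
for n,(x,y,w,h) in dict(top=(165,140,170,150),side=(190,235,220,150)).items():
    im=cv2.imread(f"pics/{n}0.png")[y:y+h,x:x+w]
    s=4.4 if n=="top" else 3.6
    cv2.imwrite(f"pics/{n}0c.png",cv2.resize(cv2.convertScaleAbs(im,alpha=1.3),None,fx=s if n=="side" else 4,fy=s if n=="side" else 4,interpolation=cv2.INTER_CUBIC))
E
```

```text
[[286.72675619 479.7260568 ]
 [-56.46636619 376.38495425]
 [288.29746365 243.75369516]] [[614.62325175 304.51660165]
 [614.53364092 564.99274194]
 [338.00844055 275.99229595]]
```

View pics/top0c.png

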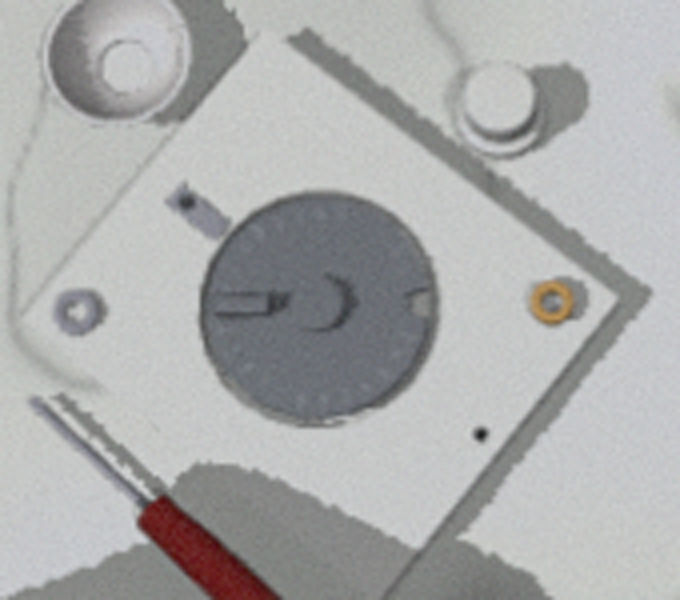

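View pics/side0c.png

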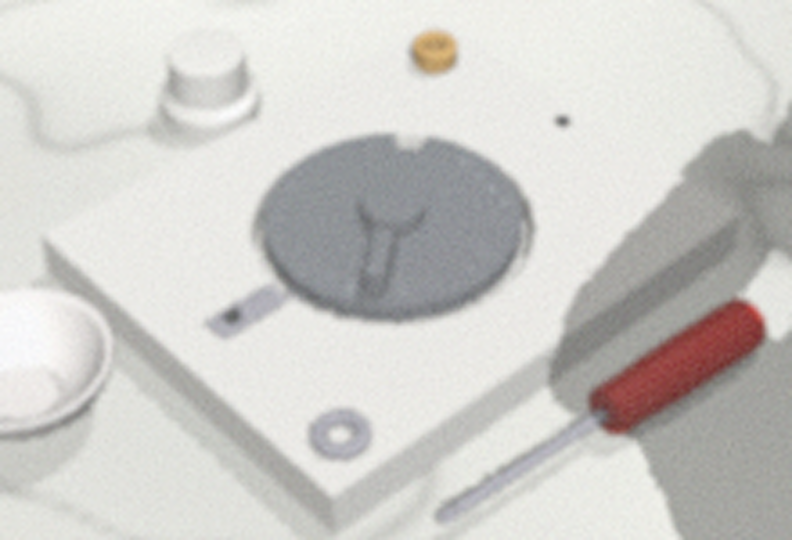

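```bash
python3 - <<'E'
from h import *
im=cv2.imread("pics/top0.png"); g=cv2.cvtColor(im,cv2.COLOR_BGR2GRAY)
c=lambda x,y:(165+(x+.5)/4-.5,140+(y+.5)/4-.5)
m=np.zeros_like(g); m[185:250,210:280]=(g[185:250,210:280]<125)*255
cs=max(cv2.findContours(m,0,1)[0],key=cv2.contourArea)
P=ray("top",cs[:,0].astype(float),.030)[:,:2]
H=cv2.convexHull(P.astype(np.float32)); (ctr,r)=cv2.minEnclosingCircle(H); e=cv2.fitEllipse(H)
print("circle",ctr,r,"ell",e)
C=np.array(e[0])
def pol(uv,z):
    d=ray("top",[uv],z)[0,:2]-C; return np.round(d,4),round(np.hypot(*d)*1e3,1),round(np.degrees(np.arctan2(d[1],d[0])),1)
for n,p,z in [("hub",(320,302),.039),("lug",(243,303),.045),("notch",(422,303),.03),("notchbot",(422,303),.021),("strip hole",(187,202),.027),("strip in",(223,233),.027),("washer",(78,312),.029),("nut",(552,301),.036)]: print(n,pol(c(*p),z))
# panel edges from clicks
for a,b,z in [((290,40),(618,296),.024),((22,310),(255,45),.024),((618,300),(385,598),.024)]:
    A,B=ray("top",[c(*a),c(*b)],z)[:,:2]; d=B-A; print("edge ang",np.degrees(np.arctan2(d[1],d[0])))
# side cross-check
s=lambda x,y:(190+x/3.6,235+y/3.6)
for n,p,z in [("hub",(393,207),.039),("lug",(377,247),.045),("hole",(232,315),.027),("notch",(409,142),.03)]:
    d=ray("side",[s(*p)],z)[0,:2]-C;print("side",n,np.round(d,4),np.hypot(*d),np.degrees(np.arctan2(d[1],d[0])))
E
```

```text
circle (0.5686936378479004, 0.10667423903942108) 0.08400771766901016 ell ((0.5652902126312256, 0.10362640768289566), (0.13006651401519775, 0.16507355868816376), 133.47108459472656)
hub (array([-0.009 , -0.0114]), np.float64(14.5), np.float64(-128.4))
lug (array([-0.0108,  0.0288]), np.float64(30.8), np.float64(110.6))
notch (array([-0.0076, -0.0652]), np.float64(65.6), np.float64(-96.7))
notchbot (array([-0.0059, -0.0644]), np.float64(64.7), np.float64(-95.2))
strip hole (array([0.0488, 0.0647]), np.float64(81.0), np.float64(53.0))
strip in (array([0.0314, 0.0443]), np.float64(54.3), np.float64(54.6))
washer (array([-0.0129,  0.1213]), np.float64(122.0), np.float64(96.1))
nut (array([-0.0075, -0.1353]), np.float64(135.5), np.float64(-93.2))
edge ang -128.37068461889098
edge ang -39.224875554394465
edge ang 142.5430513120712
side hub [-0.0121 -0.0045] 0.012917957162621082 -159.45058476224932
side lug [-0.0113  0.0294] 0.03148427545117922 111.06809825578469
side hole [0.0472 0.064 ] 0.07948480611700756 53.60970270925543
side notch [-0.0091 -0.0622] 0.06283250110496609 -98.28568222989432
```

```bash
cat >> h.py <<'E'
def disc(n,im,z,box):
    x0,x1,y0,y1=box
    g=cv2.GaussianBlur(cv2.cvtColor(im,cv2.COLOR_BGR2GRAY),(3,3),0); m=np.zeros_like(g); m[y0:y1,x0:x1]=(g[y0:y1,x0:x1]<135)*255
    m=cv2.morphologyEx(m,cv2.MORPH_OPEN,cv2.getStructuringElement(2,(19,19)))
    cs=max(cv2.findContours(m,0,1)[0],key=cv2.contourArea)
    return cv2.fitEllipse(ray(n,cs[:,0].astype(float),z)[:,:2].astype(np.float32))
E
python3 - <<'E'
from h import *
im=cv2.imread("pics/top0.png"); e=disc("top",im,.030,(210,280,180,252)); print(e)
e2=disc("side",cv2.imread("pics/side0.png"),.030,(258,340,268,326)); print("side",e2)
c=lambda x,y:(165+(x+.5)/4-.5,140+(y+.5)/4-.5)
s=lambda x,y:(190+x/3.6,235+y/3.6)
C=np.array(e[0]); C2=np.array(e2[0])
def pol(n,C,uv,z):
    d=ray(n,[uv],z)[0,:2]-C; return np.round(d,4),round(np.hypot(*d)*1e3,1),round(np.degrees(np.arctan2(d[1],d[0])),1)
for n,p,z in [("hub",(320,302),.039),("lug",(243,303),.045),("notch",(422,303),.03),("strip hole",(187,202),.027),("strip in",(223,233),.027),("washer",(78,312),.029),("nut",(552,301),.036)]: print(n,pol("top",C,c(*p),z))
for n,p,z in [("hub",(393,207),.039),("lug",(377,247),.045),("hole",(232,315),.027),("notch",(409,142),.03)]: print("side",n,pol("side",C2,s(*p),z))
E
```

```text
((0.5552217364311218, 0.09464655816555023), (0.12966598570346832, 0.13131408393383026), 6.3595499992370605)
side ((0.5537895560264587, 0.10047568380832672), (0.12204036861658096, 0.12483080476522446), 105.01758575439453)
hub (array([ 0.0011, -0.0024]), np.float64(2.6), np.float64(-66.1))
lug (array([-0.0008,  0.0378]), np.float64(37.8), np.float64(91.2))
notch (array([ 0.0024, -0.0562]), np.float64(56.2), np.float64(-87.5))
strip hole (array([0.0588, 0.0736]), np.float64(94.2), np.float64(51.4))
strip in (array([0.0415, 0.0533]), np.float64(67.5), np.float64(52.1))
washer (array([-0.0028,  0.1303]), np.float64(130.3), np.float64(91.2))
nut (array([ 0.0026, -0.1263]), np.float64(126.4), np.float64(-88.8))
side hub (array([-0.0006, -0.0014]), np.float64(1.5), np.float64(-113.3))
side lug (array([0.0002, 0.0325]), np.float64(32.5), np.float64(89.7))
side hole (array([0.0587, 0.0671]), np.float64(89.2), np.float64(48.9))
side notch (array([ 0.0024, -0.059 ]), np.float64(59.1), np.float64(-87.6))
```

```bash
cat >> h.py <<'E'
from scipy.spatial.transform import Rotation as Ro
from plant import status
def Rt(s): w,x,y,z=s["tool_rot"]; return Ro.from_quat([x,y,z,w])
def togo(P,yaw_z=None):
    "shift in tool axes and turn units to put TCP at P with tool z at world angle yaw_z (deg)"
    s=status.state(); R=Rt(s); d=R.inv().apply(np.array(P)-s["tool_pos"])
    z=R.as_matrix()[:,2]; a=np.degrees(np.arctan2(z[1],z[0]))
    t=0 if yaw_z is None else -((yaw_z-a+180)%360-180)/8
    return np.round(d,4),round(t,2)
E
python3 - <<'E'
from h import *
s=status.state(); print(Rt(s).as_matrix().round(3))
for yz in (0,180): print(togo([.583,.135,.15],yz))
E
```

```text
[[-0.001  0.378  0.926]
 [-0.002  0.926 -0.378]
 [-1.    -0.002 -0.   ]]
(array([ 0.0976, -0.2789,  0.4887]), np.float64(-2.78))
(array([ 0.0976, -0.2789,  0.4887]), np.float64(19.72))
```

Call:
drive_tool:
  plan:
    - [0.098, -0.279, 0.489, 19.7]
    - [0.098, -0.279, 0.489, 19.7]
    - [0.098, -0.279, 0.489, 19.7]
    - [0.098, -0.279, 0.489, 19.7]
    - [0.098, -0.279, 0.489, 19.7]
    - [0.098, -0.279, 0.489, 19.7]
    - [0.098, -0.279, 0.489, 19.7]
    - [0.098, -0.279, 0.489, 19.7]
    - [0.098, -0.279, 0.489, 19.7]
    - [0.098, -0.279, 0.489, 19.7]
    - [0.098, -0.279, 0.489, 19.7]
    - [0.098, -0.279, 0.489, 19.7]
  fingers: 0

```text
time: 1.3
tool_pos: [0.5847, 0.1318, 0.1488]
tool_rot: [-0.322, -0.629, -0.321, 0.63]
contact_force: [0.7, 0.9, -0.2]
gripper_width: -0.001
```

```bash
python3 - <<'E'
from h import *
s=status.state(); print(s["joint_pos"].round(3),s["tool_pos"]); print(togo([.583,.135,.15],180))
E
```

```text
[ 9.800e-02  7.400e-02  1.761e+00 -1.000e-03  1.308e+00  7.250e-01] [0.58470323 0.1318367  0.148808  ]
(array([-0.0012, -0.0032, -0.0016]), np.float64(6.76))
```

Call:
drive_tool:
  plan:
    - [0.0, 0, 0, 1]
    - [0.0, 0, 0, 2]
    - [0.01, 0, 0, 3]
    - [0.03, 0, 0, 4]
    - [0.05, 0, 0, 5]
    - [0.06, 0, 0, 6]
    - [0.07, -0.003, -0.001, 6.8]
    - [0.07, -0.003, -0.001, 6.8]
    - [0.07, -0.003, -0.001, 6.8]

```text
time: 2.2
tool_pos: [0.5814, 0.1379, 0.08]
tool_rot: [-0.002, -0.707, -0.002, 0.707]
contact_force: [0.1, -1.2, 0.7]
gripper_width: 0.0
```

```bash
python3 - <<'E'
from h import *
s=status.state(); print(s["joint_pos"].round(3),s["tool_pos"]); print(togo([.583,.135,.053],181))
t=viewer.grab_frame("top"); d=viewer.grab_frame("side")
cv2.imwrite("pics/t1.png",t);cv2.imwrite("pics/s1.png",d)
tip=s["tool_pos"]-[0,0,.017]; p=proj("side",[tip])[0]; print("tip side",p, proj("top",[tip])[0])
a=cv2.resize(d[190:340,230:370],None,fx=4,fy=4,interpolation=2); b=cv2.resize(t[170:270,200:290],None,fx=4,fy=4,interpolation=2)
print(a.shape)
b=cv2.copyMakeBorder(b,0,a.shape[0]-b.shape[0],0,0,0)
o=np.hstack([a,b[:,:240]])
cv2.imwrite("pics/c1.png",a)
E
```

```text
[ 0.108  0.149  1.805 -0.     1.188  1.672] [0.58135378 0.13790477 0.07999718]
(array([ 0.027 ,  0.0029, -0.0016]), np.float64(-0.08))
tip side [276.86739771 295.32881374] [221.68222716 201.1456606 ]
(600, 560, 3)
```

View pics/c1.png

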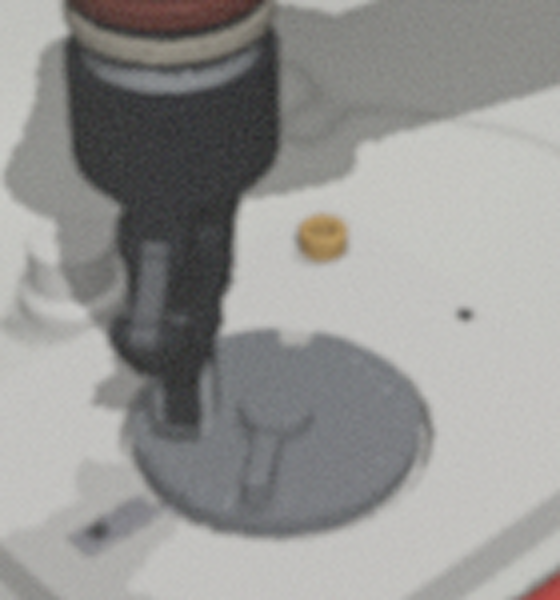

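Call:
drive_tool:
  plan:
    - [0.005, 0.003, -0.001, 0]
    - [0.01, 0.003, -0.001, 0]
    - [0.015, 0.003, -0.001, 0]
    - [0.02, 0.003, -0.001, 0]
    - [0.023, 0.003, -0.001, 0]
    - [0.026, 0.003, -0.001, 0]
    - [0.026, 0.003, -0.001, 0]
    - [0.026, 0.003, -0.001, 0]

```text
time: 3.1
tool_pos: [0.5827, 0.135, 0.0543]
tool_rot: [0.002, 0.707, 0.002, -0.707]
contact_force: [-0.3, -0.4, 0.2]
gripper_width: 0.0
```

```bash
cat >> h.py <<'E'
C=np.array([.555,.096])
def arc(thetas,off=.016,r=.039,z=None):
    s=status.state(); z=z or s["tool_pos"][2]; out=[]
    for th in thetas:
        a=np.radians(th); u=np.array([np.cos(a),np.sin(a)]); t=np.array([-u[1],u[0]])
        p=C+r*u-off*t; d,k=togo([*p,z],th+90); out.append([*map(float,d.round(3)),float(k)])
    return out
E
python3 - <<'E'
from h import *
s=status.state(); print(s["tool_pos"],s["contact_force"])
print(arc([91],.022)+arc(range(91,135,4)))
E
```

```text
[0.58271668 0.13495726 0.05432798] [-0.32649637 -0.43259553  0.19397018]
[[-0.0, -0.0, 0.006, -0.09], [-0.0, -0.0, 0.012, -0.09], [-0.0, -0.001, 0.015, -0.59], [-0.0, -0.002, 0.018, -1.09], [-0.0, -0.003, 0.021, -1.59], [-0.0, -0.003, 0.024, -2.09], [-0.0, -0.003, 0.027, -2.59], [-0.0, -0.003, 0.03, -3.09], [-0.0, -0.003, 0.033, -3.59], [-0.0, -0.003, 0.036, -4.09], [-0.0, -0.002, 0.038, -4.59], [-0.0, -0.001, 0.041, -5.09]]
```

Call:
drive_tool:
  plan:
    - [0, 0, 0.006, -0.1]
    - [0, 0, 0.012, -0.1]
    - [0, -0.001, 0.015, -0.6]
    - [0, -0.002, 0.018, -1.1]
    - [0, -0.003, 0.021, -1.6]
    - [0, -0.003, 0.024, -2.1]
    - [0, -0.003, 0.027, -2.6]
    - [0, -0.003, 0.03, -3.1]
    - [0, -0.003, 0.033, -3.6]
    - [0, -0.003, 0.036, -4.1]
    - [0, -0.002, 0.038, -4.6]
    - [0, -0.001, 0.041, -5.1]

```text
time: 4.3
tool_pos: [0.5413, 0.1359, 0.0546]
tool_rot: [0.249, 0.662, 0.249, -0.662]
contact_force: [0.5, 0.3, -0.7]
gripper_width: 0.001
```

```bash
python3 - <<'E'
from h import *
s=status.state(); print(s["tool_pos"],s["contact_force"])
d=viewer.grab_frame("side"); a=cv2.resize(d[190:340,230:370],None,fx=4,fy=4,interpolation=2); cv2.imwrite("pics/c2.png",a)
print(arc(range(136,184,4)))
E
```

```text
[0.54134662 0.13585406 0.05459094] [ 0.53307437  0.28103074 -0.72825971]
[[0.0, -0.001, 0.003, -0.58], [0.0, -0.002, 0.006, -1.08], [0.0, -0.002, 0.008, -1.58], [0.0, -0.003, 0.012, -2.08], [0.0, -0.003, 0.014, -2.58], [0.0, -0.003, 0.017, -3.08], [0.0, -0.003, 0.02, -3.58], [0.0, -0.002, 0.023, -4.08], [0.0, -0.002, 0.026, -4.58], [0.0, -0.001, 0.029, -5.08], [0.0, 0.0, 0.032, -5.58], [0.0, 0.001, 0.034, -6.08]]
```

View pics/c2.png

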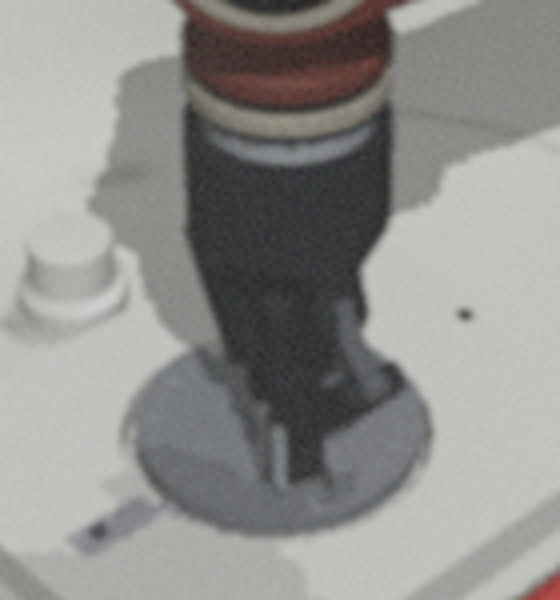

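Fingertip is against the lug (≈crop 325,485) and the notch has left its old place at (295,335): the cover is turning.

Call:
drive_tool:
  plan:
    - [0, -0.001, 0.003, -0.6]
    - [0, -0.002, 0.006, -1.1]
    - [0, -0.002, 0.008, -1.6]
    - [0, -0.003, 0.012, -2.1]
    - [0, -0.003, 0.014, -2.6]
    - [0, -0.003, 0.017, -3.1]
    - [0, -0.003, 0.02, -3.6]
    - [0, -0.002, 0.023, -4.1]
    - [0, -0.002, 0.026, -4.6]
    - [0, -0.001, 0.029, -5.1]
    - [0, 0, 0.032, -5.6]
    - [0, 0.001, 0.034, -6.1]

```text
time: 5.55
tool_pos: [0.5163, 0.1128, 0.0545]
tool_rot: [0.5, 0.5, 0.5, -0.5]
contact_force: [-0.1, 0.3, 0.1]
gripper_width: 0.001
```

```bash
python3 - <<'E'
from h import *
s=status.state(); print(s["tool_pos"],s["contact_force"])
print(arc([*range(184,224,4)]+[223,223]))
E
```

```text
[0.51631253 0.11275289 0.05445721] [-0.05760504  0.29521137  0.05720709]
[[-0.0, -0.001, 0.004, -0.51], [-0.0, -0.002, 0.006, -1.01], [-0.0, -0.003, 0.009, -1.51], [-0.0, -0.003, 0.012, -2.01], [-0.0, -0.003, 0.015, -2.51], [-0.0, -0.003, 0.018, -3.01], [-0.0, -0.003, 0.021, -3.51], [-0.0, -0.003, 0.024, -4.01], [-0.0, -0.002, 0.027, -4.51], [-0.0, -0.001, 0.03, -5.01], [-0.0, -0.001, 0.032, -5.38], [-0.0, -0.001, 0.032, -5.38]]
```

Call:
drive_tool:
  plan:
    - [0, -0.001, 0.004, -0.5]
    - [0, -0.002, 0.006, -1.0]
    - [0, -0.003, 0.009, -1.5]
    - [0, -0.003, 0.012, -2.0]
    - [0, -0.003, 0.015, -2.5]
    - [0, -0.003, 0.018, -3.0]
    - [0, -0.003, 0.021, -3.5]
    - [0, -0.003, 0.024, -4.0]
    - [0, -0.002, 0.027, -4.5]
    - [0, -0.001, 0.03, -5.0]
    - [0, -0.001, 0.032, -5.4]
    - [0, -0.001, 0.032, -5.4]

```text
time: 6.75
tool_pos: [0.5153, 0.0806, 0.0544]
tool_rot: [0.648, 0.282, 0.648, -0.282]
contact_force: [0.1, -0.4, 0.6]
gripper_width: 0.003
```

```bash
python3 - <<'E'
from h import *
s=status.state(); print(s["tool_pos"],s["contact_force"],s["joint_pos"].round(2))
for n,(x,y,w,h) in dict(top=(200,170,100,100),side=(240,230,130,110)).items():
    im=viewer.grab_frame(n); cv2.imwrite(f"pics/{n}3.png",im)
    cv2.imwrite(f"pics/{n}3c.png",cv2.resize(im[y:y+h,x:x+w],None,fx=5,fy=5,interpolation=2))
E
```

```text
[0.51530818 0.08059226 0.05439883] [ 0.14636502 -0.43716727  0.61998472] [ 0.01  0.01  2.   -0.    1.13 -0.74]
```

View pics/side3c.png

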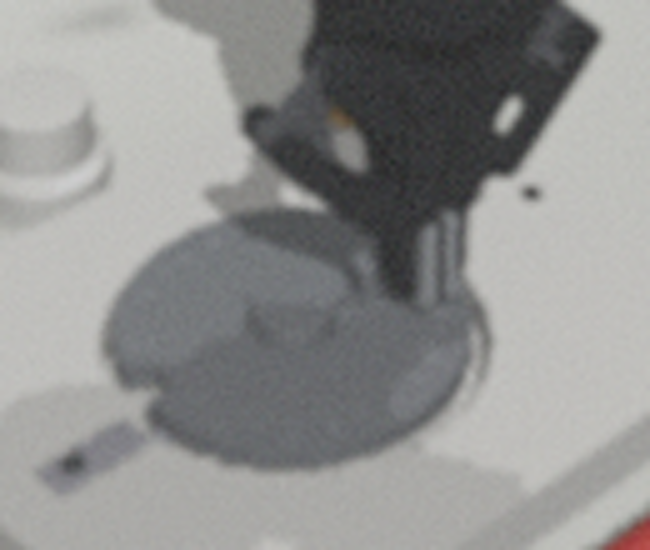

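The notch (crop 142,390) is now close to the strip's line (72,462)–(137,437), a few degrees short. Measuring both.

```bash
python3 - <<'E'
from h import *
e=disc("side",cv2.imread("pics/side3.png"),.030,(258,340,268,326)); print(e)
s=lambda x,y:(240+(x+.5)/5-.5,230+(y+.5)/5-.5)
P={n:ray("side",[s(*p)],z)[0,:2] for n,p,z in [("hub",(292,310),.039),("notchA",(120,378),.03),("notchB",(158,400),.03),("hole",(71,462),.027),("in",(138,432),.027),("out",(50,478),.027)]}
for c in (np.array([.5538,.1000]),P["hub"]):
  for n,p in P.items():
    d=p-c; print(n,p.round(4),round(np.hypot(*d)*1e3,1),round(np.degrees(np.arctan2(d[1],d[0])),1))
E
```

```text
((0.5521005392074585, 0.09192987531423569), (0.11707662045955658, 0.14251723885536194), 163.48683166503906)
hub [0.5555 0.0972] 3.3 -58.4
notchA [0.6067 0.1294] 60.5 29.1
notchB [0.5921 0.1374] 53.6 44.4
hole [0.6137 0.1667] 89.7 48.1
in [0.5959 0.1499] 65.3 49.8
out [0.6185 0.1747] 98.8 49.1
hub [0.5555 0.0972] 0.0 0.0
notchA [0.6067 0.1294] 60.4 32.2
notchB [0.5921 0.1374] 54.4 47.7
hole [0.6137 0.1667] 90.6 50.0
in [0.5959 0.1499] 66.4 52.5
out [0.6185 0.1747] 99.8 50.9
```

View pics/top3c.png

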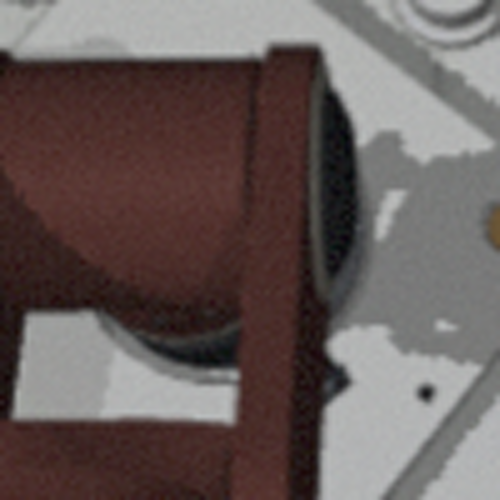

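```bash
python3 - <<'E'
from h import *
print(arc([225,227,229,231,232]), arc([232],.03))
E
```

```text
[[0.0, -0.0, 0.001, -0.26], [0.0, -0.001, 0.003, -0.51], [0.0, -0.001, 0.004, -0.76], [0.0, -0.001, 0.005, -1.01], [0.0, -0.002, 0.006, -1.13]] [[-0.0, -0.004, -0.008, -1.13]]
```

Call:
drive_tool:
  plan:
    - [0, 0, 0.001, -0.2]
    - [0, -0.001, 0.003, -0.5]
    - [0, -0.001, 0.004, -0.7]
    - [0, -0.001, 0.005, -1.0]
    - [0, -0.002, 0.006, -1.1]
    - [0, -0.002, 0.006, -1.1]
    - [0, -0.004, -0.008, -1.1]
    - [0, -0.004, -0.008, -1.1]
    - [-0.04, -0.01, -0.015, -1.1]
    - [-0.08, -0.05, -0.045, -1.1]
    - [-0.1, -0.085, -0.075, -1.1]
    - [-0.1, -0.085, -0.075, -1.1]

```text
time: 8.05
tool_pos: [0.4009, 0.0777, 0.1569]
tool_rot: [0.67, 0.231, 0.667, -0.23]
contact_force: [1.0, 0.2, -0.1]
gripper_width: -0.001
```

```bash
python3 - <<'E'
from h import *
s=status.state(); print(s["tool_pos"],s["contact_force"])
out=[]
for n,(x,y) in dict(top=(165,165),side=(235,250)).items():
    im=viewer.grab_frame(n); cv2.imwrite(f"pics/{n}4.png",im)
    out.append(cv2.resize(im[y:y+100,x:x+130 if n=="top" else x+130],None,fx=6,fy=6 if 0 else 6,interpolation=2)[:, :780])
print([o.shape for o in out])
cv2.imwrite("pics/c4.png",cv2.resize(np.vstack(out),None,fx=.5,fy=.5) if 0 else np.vstack([cv2.resize(o,(600,462))[:300 if 0 else 462] for o in out])[:924][:, :])
cv2.imwrite("pics/c4s.png",out[1]); cv2.imwrite("pics/c4t.png",out[0])
E
```

```text
[0.40088764 0.07770603 0.15693687] [ 1.00920607  0.18227237 -0.12908881]
[(600, 780, 3), (600, 780, 3)]
```

View pics/c4s.png

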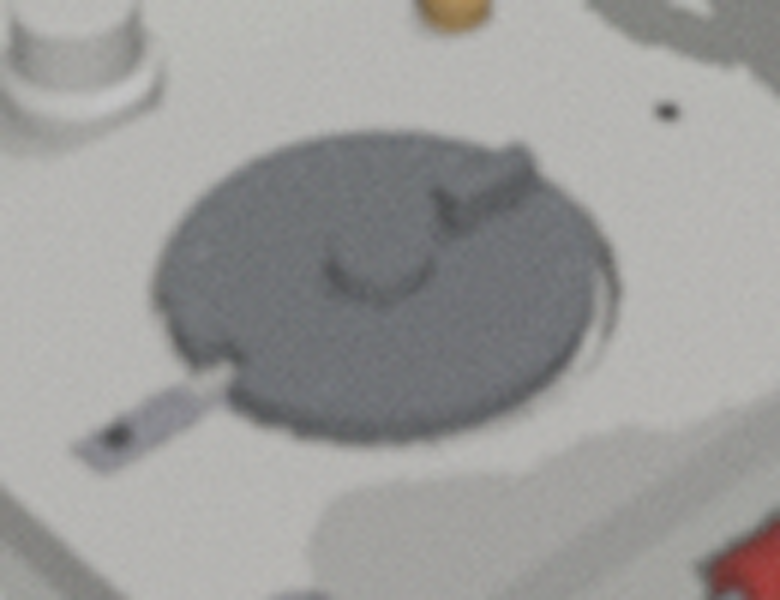

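Notch (crop ≈212,370) is now near the strip's line; viewing the overhead for a better angle.

View pics/c4t.png

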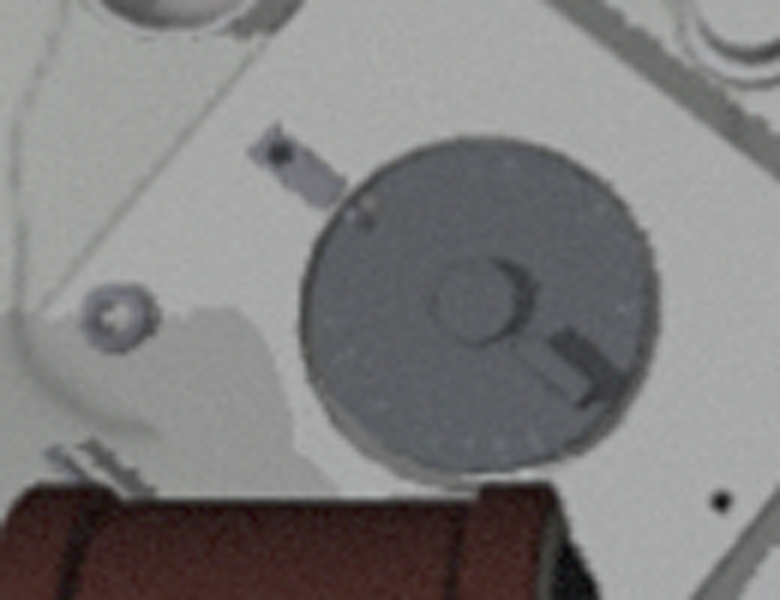

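```bash
python3 - <<'E'
from h import *
T=lambda x,y:(165+(x+.5)/6-.5,165+(y+.5)/6-.5)
S=lambda x,y:(235+(x+.5)/6-.5,250+(y+.5)/6-.5)
import sys
for n,f,pts in [("top",T,dict(hub=((476,302),.039),lugend=((588,398),.045),lugin=((530,345),.045),notch=((360,208),.027),sout=((266,141),.027),sin=((333,193),.027),hole=((281,152),.027))),
 ("side",S,dict(hub=((380,257),.039),lugL=((520,150),.045),lugI=((440,195),.045),nl=((190,358),.030),nr=((230,392),.030),nin=((224,350),.03),sout=((90,460),.027),sin=((215,392),.027),hole=((117,435),.027)))]:
    P={k:ray(n,[f(*p)],z)[0,:2] for k,(p,z) in pts.items()}
    for k,p in P.items():
        d=p-P["hub"]; print(n,k,p.round(4),round(np.hypot(*d)*1e3,1),round(np.degrees(np.arctan2(d[1],d[0])),1))
    d=P["sout"]-P["sin"]; print("strip axis",np.degrees(np.arctan2(d[1],d[0])))
# fine masks: strip blob (bluish dark) centroid & brightness profile in notch along rim, top view
im=cv2.imread("pics/top4.png"); g=cv2.cvtColor(im,cv2.COLOR_BGR2GRAY)
for n,c in (("top",np.array([.556,.0935])),):
  for r,z in ((.053,.030),(.056,.030)):
    a=np.arange(38,66,2); q=np.array([[*(c+r*np.array([np.cos(np.radians(t)),np.sin(np.radians(t))])),z] for t in a])
    uv=proj(n,q).astype(np.float32); print(r,dict(zip(a.tolist(),cv2.remap(g,uv[:,:1],uv[:,1:],1)[:,0].tolist())))
c=np.array([.5550,.0975]); g=cv2.cvtColor(cv2.imread("pics/side4.png"),cv2.COLOR_BGR2GRAY)
for r in (.053,.056):
    q=np.array([[*(c+r*np.array([np.cos(np.radians(t)),np.sin(np.radians(t))])),.030] for t in a]); uv=proj("side",q).astype(np.float32); print("side",r,dict(zip(a.tolist(),cv2.remap(g,uv[:,:1],uv[:,1:],1)[:,0].tolist())))
E
```

```text
top hub [0.5567 0.0938] 0.0 0.0
top lugend [0.5213 0.0526] 54.4 -130.7
top lugin [0.5402 0.0735] 26.2 -129.2
top notch [0.5937 0.1386] 58.1 50.5
top sout [0.6186 0.1739] 101.2 52.3
top sin [0.5992 0.1486] 69.4 52.2
top hole [0.6145 0.1682] 94.2 52.2
strip axis 52.45162120619939
side hub [0.5553 0.0992] 0.0 0.0
side lugL [0.5232 0.0545] 55.1 -125.6
side lugI [0.5422 0.0776] 25.3 -121.0
side nl [0.6002 0.138 ] 59.3 40.8
side nr [0.5866 0.149 ] 58.8 57.8
side nin [0.5918 0.1334] 50.1 43.1
side sout [0.6179 0.177 ] 99.8 51.1
side sin [0.5914 0.1466] 59.6 52.7
side hole [0.6132 0.1668] 89.0 49.4
strip axis 48.83625754558352
0.053 {38: 93, 40: 92, 42: 91, 44: 89, 46: 92, 48: 91, 50: 82, 52: 74, 54: 75, 56: 83, 58: 89, 60: 91, 62: 92, 64: 93}
0.056 {38: 97, 40: 94, 42: 92, 44: 98, 46: 104, 48: 107, 50: 91, 52: 87, 54: 86, 56: 89, 58: 94, 60: 93, 62: 93, 64: 94}
side 0.053 {38: 109, 40: 101, 42: 99, 44: 97, 46: 103, 48: 114, 50: 122, 52: 118, 54: 114, 56: 111, 58: 113, 60: 115, 62: 114, 64: 114}
side 0.056 {38: 108, 40: 105, 42: 103, 44: 100, 46: 108, 48: 128, 50: 147, 52: 150, 54: 137, 56: 116, 58: 107, 60: 108, 62: 107, 64: 108}
```

```bash
python3 - <<'E'
from h import *
print(arc([234],.03,z=.1),arc([234],.03,z=.0545),arc([232],.016,z=.0545),arc([234],.016,z=.0545))
E
```

```text
[[0.056, 0.069, 0.08, -0.27]] [[0.102, 0.069, 0.08, -0.27]] [[0.102, 0.07, 0.093, -0.02]] [[0.102, 0.069, 0.094, -0.27]]
```

Call:
drive_tool:
  plan:
    - [0.02, 0.069, 0.08, -0.3]
    - [0.056, 0.069, 0.08, -0.3]
    - [0.056, 0.069, 0.08, -0.3]
    - [0.08, 0.069, 0.08, -0.3]
    - [0.102, 0.069, 0.08, -0.3]
    - [0.102, 0.069, 0.08, -0.3]
    - [0.102, 0.069, 0.08, -0.3]
    - [0.102, 0.069, 0.085, -0.3]
    - [0.102, 0.069, 0.09, -0.3]
    - [0.102, 0.069, 0.092, -0.3]
    - [0.102, 0.069, 0.094, -0.3]
    - [0.102, 0.069, 0.094, -0.3]

```text
time: 9.35
tool_pos: [0.5193, 0.0734, 0.0527]
tool_rot: [0.673, 0.217, 0.673, -0.217]
contact_force: [-0.2, 0.4, -0.3]
gripper_width: -0.001
```

```bash
python3 - <<'E'
from h import *
s=status.state(); print(s["tool_pos"],s["contact_force"]); print(arc([234],.016,z=.0545))
E
```

```text
[0.51926235 0.07340785 0.05274094] [-0.21789665  0.36521132 -0.27027414]
[[-0.002, 0.0, -0.0, 0.03]]
```

Call:
drive_tool:
  plan:
    - [0, 0, -0.007, 0]
    - [0, 0, -0.014, 0]
    - [-0.02, 0, -0.014, 0]
    - [-0.06, -0.02, -0.03, 0]
    - [-0.1, -0.06, -0.06, 0]
    - [-0.1, -0.08, -0.08, 0]
    - [-0.1, -0.08, -0.08, 0]
    - [-0.1, -0.08, -0.08, 0]

```text
time: 10.15
tool_pos: [0.4066, 0.0557, 0.1526]
tool_rot: [0.674, 0.217, 0.672, -0.217]
contact_force: [0.3, 0.7, 0.3]
gripper_width: -0.0
```

```bash
python3 - <<'E'
from h import *
s=status.state(); print(s["tool_pos"],s["tool_rot"])
im=viewer.grab_frame("top"); cv2.imwrite("pics/top5.png",im); sd=viewer.grab_frame("side"); cv2.imwrite("pics/side5.png",sd)
a=cv2.resize(im[172:252,180:280],None,fx=5,fy=5,interpolation=2)[:,:400*2]; b=cv2.resize(sd[270:330,250:350],None,fx=5,fy=3.3,interpolation=2)
b=cv2.resize(sd[285:325,245:345],None,fx=5,fy=5,interpolation=2)
cv2.imwrite("pics/c5.png",np.vstack([a,b])); print(a.shape,b.shape)
print(togo([.556,.0965,.09]))
E
```

```text
[0.40663992 0.05570843 0.15258676] [ 0.67374799  0.21727452  0.67220586 -0.21678263]
(400, 500, 3) (200, 500, 3)
(array([0.0618, 0.12  , 0.097 ]), 0)
```

View pics/c5.png

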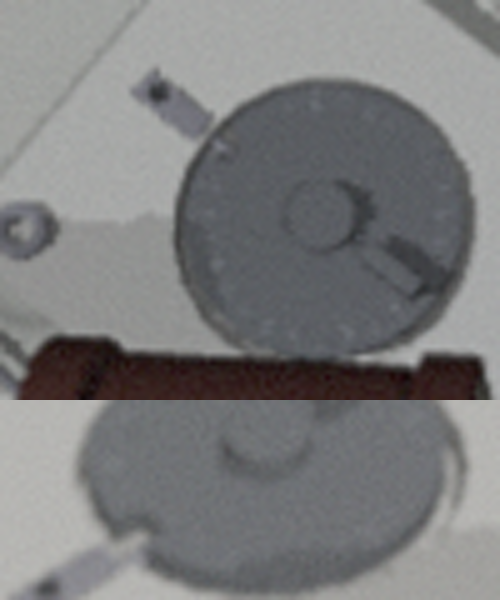

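The notch (220,148) lies on the strip–hub line (157,91)–(318,214), lug opposite at about (395,270). Quick angle check, then the press.

```bash
python3 - <<'E'
from h import *
T=lambda x,y:(180+(x+.5)/5-.5,172+(y+.5)/5-.5)
S=lambda x,y:(245+(x+.5)/5-.5,285+(y-400+.5)/5-.5)
for n,f,pts in [("top",T,dict(hub=((318,214),.039),lug=((395,270),.045),notch=((221,148),.03),hole=((157,91),.027),sin=((204,131),.027))),("side",S,dict(hub=((265,433),.039),nl=((113,527),.03),nr=((147,549),.03),hole=((47,587),.027)))]:
    P={k:ray(n,[f(*p)],z)[0,:2] for k,(p,z) in pts.items()}
    for k,p in P.items():
        d=p-P["hub"]; print(n,k,p.round(4),round(np.hypot(*d)*1e3,1),round(np.degrees(np.arctan2(d[1],d[0])),1))
E
```

```text
top hub [0.5578 0.0954] 0.0 0.0
top lug [0.5326 0.0612] 42.4 -126.5
top notch [0.5886 0.1396] 53.9 55.2
top hole [0.6148 0.1691] 93.2 52.3
top sin [0.5969 0.1479] 65.4 53.4
side hub [0.5564 0.0964] 0.0 0.0
side nl [0.5983 0.1394] 60.1 45.8
side nr [0.5852 0.1475] 58.7 60.6
side hole [0.6134 0.1666] 90.5 50.9
```

Call:
drive_tool:
  plan:
    - [0, 0.12, 0.097, 0]
    - [0, 0.12, 0.097, 0]
    - [0, 0.12, 0.097, 0]
    - [0, 0.12, 0.097, 0]
    - [0.062, 0.12, 0.097, 0]
    - [0.062, 0.12, 0.097, 0]
    - [0.072, 0.12, 0.097, 0]
    - [0.082, 0.12, 0.097, 0]
    - [0.087, 0.12, 0.097, 0]
    - [0.09, 0.12, 0.097, 0]
    - [0.09, 0.12, 0.097, 0]
    - [0.09, 0.12, 0.097, 0]

```text
time: 11.45
tool_pos: [0.5566, 0.0962, 0.0633]
tool_rot: [0.674, 0.217, 0.672, -0.217]
contact_force: [-1.5, 0.2, -0.4]
gripper_width: -0.001
```

Call:
drive_tool:
  plan:
    - [0.002, 0, 0, 0]
    - [0.004, 0, 0, 0]
    - [0.005, 0, 0, 0]
    - [0.006, 0, 0, 0]
    - [0.007, 0, 0, 0]
    - [0.008, 0, 0, 0]
    - [0.009, 0, 0, 0]
    - [0.0095, 0, 0, 0]
    - [0.0095, 0, 0, 0]

```text
time: 12.35
tool_pos: [0.556, 0.0962, 0.0535]
tool_rot: [0.673, 0.217, 0.673, -0.217]
contact_force: [-3.0, -1.0, 5.5]
gripper_width: -0.003
```

Call:
drive_tool:
  plan:
    - [0.0005, 0, 0, 0]
    - [0.001, 0, 0, 0]
    - [0.0015, 0, 0, 0]
    - [0.002, 0, 0, 0]
    - [0.002, 0, 0, 0]

```text
time: 12.85
tool_pos: [0.556, 0.0962, 0.0516]
tool_rot: [0.673, 0.217, 0.673, -0.217]
contact_force: [-3.6, -0.2, 5.9]
gripper_width: 0.0
```

Call:
drive_tool:
  plan:
    - [0.0005, 0, 0, 0]
    - [0.001, 0, 0, 0]
    - [0.0015, 0, 0, 0]
    - [0.0015, 0, 0, 0]

```text
time: 13.25
tool_pos: [0.556, 0.0962, 0.0503]
tool_rot: [0.673, 0.217, 0.673, -0.217]
contact_force: [-3.4, -0.9, 7.2]
gripper_width: 0.003
```

Call:
drive_tool:
  plan:
    - [0.0005, 0, 0, 0]
    - [0.001, 0, 0, 0]
    - [0.001, 0, 0, 0]

```text
time: 13.55
tool_pos: [0.5561, 0.0962, 0.05]
tool_rot: [0.673, 0.217, 0.673, -0.217]
contact_force: [-5.4, -0.9, 11.4]
gripper_width: 0.002
```

Call:
drive_tool:
  plan:
    - [0.0005, 0, 0, 0]
    - [0.001, 0, 0, 0]
    - [0.0015, 0, 0, 0]
    - [0.0015, 0, 0, 0]

```text
time: 13.95
tool_pos: [0.5562, 0.0962, 0.05]
tool_rot: [0.672, 0.217, 0.674, -0.217]
contact_force: [-10.0, -0.7, 19.4]
gripper_width: 0.002
```

Call:
drive_tool:
  plan:
    - [-0.003, 0, 0, 0]
    - [-0.01, 0, 0, 0]
    - [-0.04, 0, 0, 0]
    - [-0.08, 0, 0, 0]
    - [-0.1, -0.04, -0.03, 0]
    - [-0.1, -0.08, -0.07, 0]
    - [-0.1, -0.12, -0.1, 0]
    - [-0.1, -0.12, -0.1, 0]
    - [-0.1, -0.12, -0.1, 0]
    - [-0.1, -0.12, -0.1, 0]

```text
time: 14.95
tool_pos: [0.4055, 0.0572, 0.1474]
tool_rot: [0.674, 0.217, 0.672, -0.217]
contact_force: [-0.0, 0.3, -0.6]
gripper_width: 0.0
```

```bash
python3 - <<'E'
from h import *
s=status.state(); print(s["tool_pos"],s["contact_force"])
im=viewer.grab_frame("top"); cv2.imwrite("pics/top6.png",im); sd=viewer.grab_frame("side"); cv2.imwrite("pics/side6.png",sd)
cv2.imwrite("pics/c6.png",cv2.resize(sd[255:335,245:355],None,fx=6,fy=6,interpolation=2))
E
```

```text
[0.40545739 0.05720649 0.14738374] [-0.0462818   0.26914335 -0.59071172]
```

View pics/c6.png

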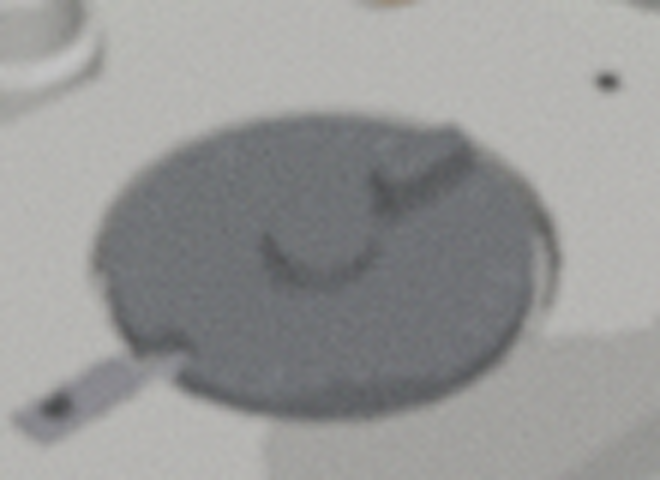

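The cover looks lowered; check numerically by how far the lug, hub and rim shifted against the 6 mm drop predicted (3° tilt would differ across it).

```bash
python3 - <<'E'
from h import *
for n in ("side","top"):
    A=cv2.cvtColor(cv2.imread(f"pics/{n}5.png"),6).astype(np.float32); B=cv2.cvtColor(cv2.imread(f"pics/{n}6.png"),6).astype(np.float32)
    A,B=[cv2.GaussianBlur(i,(3,3),0) for i in (A,B)]
    a=np.radians(52.); u=np.array([np.cos(a),np.sin(a)]); c=np.array([.556,.0965]); pz=dict(hub=(0,.039),lug=(-.042,.045),key=(.055,.03),hole=(.093,.027))
    for k,(r,z) in pz.items():
        P=np.array([*(c+r*u),z]); p=proj(n,[P])[0]; q=proj(n,[P-[0,0,.006]])[0]
        x,y=p.round().astype(int); w=10 if k in("hub","lug") else 6
        t=cv2.resize(A[y-w:y+w+1,x-w:x+w+1],None,fx=8,fy=8,interpolation=2); s=cv2.resize(B[y-w-6:y+w+7,x-w-6:x+w+7],None,fx=8,fy=8,interpolation=2)
        m=cv2.matchTemplate(s,t,5); _,v,_,l=cv2.minMaxLoc(m); print(n,k,"shift",np.array(l)/8-6,"pred 6mm",(q-p).round(2),"score",round(v,2))
# ellipse comparison of the cover outline top/bottom in side view
s=lambda x,y:(245+(x+.5)/6-.5,255+(y+.5)/6-.5)
for z in (.033,.039): print("hub z",z,ray("side",[s(320,243)],z)[0])
im=cv2.imread("pics/side6.png"); g=cv2.cvtColor(im,6)
for k in (5,6):
    g=cv2.cvtColor(cv2.imread(f"pics/side{k}.png"),6); print(k,"col298 far",g[268:284,298],"near",g[314:334,298])
print(proj("side",[[*(c+.060*np.array([np.cos(b),np.sin(b)])),z] for z in (.03,.024) for b in np.radians([0,90,180,270])]).round(1))
E
```

```text
side hub shift [0.   2.25] pred 6mm [0.05 2.7 ] score 0.97
side lug shift [0.5   1.875] pred 6mm [-0.02  2.7 ] score 0.99
side key shift [0.875 2.375] pred 6mm [0.16 2.7 ] score 0.93
side hole shift [0. 0.] pred 6mm [0.24 2.7 ] score 1.0
top hub shift [0.5 0.5] pred 6mm [0.39 0.53] score 0.96
top lug shift [0.125 0.375] pred 6mm [0.3  0.47] score 0.98
top key shift [-0.125  0.125] pred 6mm [0.49 0.61] score 0.97
top hole shift [0. 0.] pred 6mm [0.56 0.66] score 1.0
hub z 0.033 [0.55537147 0.09915407 0.033     ]
hub z 0.039 [0.55404639 0.10568571 0.039     ]
5 col298 far [182 180 180 168 135 113 111 116 112 112 112 112 116 113 111 116] near [115 113 112 104 100  99  95  95  96 108 134 158 161 160 159 162 161 157
 158 160]
6 col298 far [182 182 181 180 174 159 131 115 112 114 117 111 115 116 115 115] near [113 113 117 116 118 109 106 102 101  98 110 134 155 164 157 161 160 160
 164 160]
[[262.8 291.3]
 [290.8 320.5]
 [333.5 299.3]
 [304.2 272.7]
 [263.  294. ]
 [290.9 323.2]
 [333.4 302. ]
 [304.3 275.3]]
```

The key side dropped ~5.3 mm by this (so it is not caught on the pin), the lug side only ~4.2 mm, within error but worth one firmer press slightly to the lug side of the hub.

```bash
python3 - <<'E'
from h import *
print(togo([.5545,.0945,.056]))
E
```

```text
(array([0.0915, 0.117 , 0.0988]), 0)
```

Call:
drive_tool:
  plan:
    - [0, 0.117, 0.099, 0]
    - [0, 0.117, 0.099, 0]
    - [0, 0.117, 0.099, 0]
    - [0, 0.117, 0.099, 0]
    - [0.05, 0.117, 0.099, 0]
    - [0.08, 0.117, 0.099, 0]
    - [0.09, 0.117, 0.099, 0]
    - [0.092, 0.117, 0.099, 0]
    - [0.094, 0.117, 0.099, 0]
    - [0.095, 0.117, 0.099, 0]
    - [0.0955, 0.117, 0.099, 0]
    - [0.0955, 0.117, 0.099, 0]

```text
time: 16.25
tool_pos: [0.5542, 0.0943, 0.0526]
tool_rot: [0.674, 0.217, 0.672, -0.217]
contact_force: [1.2, -0.4, -0.4]
gripper_width: -0.002
```

Call:
drive_tool:
  plan:
    - [0.0005, 0, 0, 0]
    - [0.001, 0, 0, 0]
    - [0.0015, 0, 0, 0]
    - [0.002, 0, 0, 0]
    - [0.0025, 0, 0, 0]
    - [0.0025, 0, 0, 0]

```text
time: 16.85
tool_pos: [0.5535, 0.0944, 0.05]
tool_rot: [0.673, 0.217, 0.673, -0.217]
contact_force: [-3.8, -0.3, 7.6]
gripper_width: 0.005
```

Call:
drive_tool:
  plan:
    - [0.0005, 0, 0, 0]
    - [0.001, 0, 0, 0]
    - [0.0015, 0, 0, 0]
    - [0.002, 0, 0, 0]
    - [0.0025, 0, 0, 0]
    - [0.003, 0, 0, 0]
    - [0.003, 0, 0, 0]
    - [0.003, 0, 0, 0]

```text
time: 17.65
tool_pos: [0.5537, 0.0944, 0.0499]
tool_rot: [0.672, 0.217, 0.674, -0.217]
contact_force: [-12.3, -0.6, 25.3]
gripper_width: -0.002
```

Call:
drive_tool:
  plan:
    - [-0.003, 0, 0, 0]
    - [-0.01, 0, 0, 0]
    - [-0.04, 0, 0, 0]
    - [-0.08, 0, 0, 0]
    - [-0.1, -0.04, -0.03, 0]
    - [-0.1, -0.08, -0.07, 0]
    - [-0.1, -0.117, -0.099, 0]
    - [-0.1, -0.117, -0.099, 0]
    - [-0.1, -0.117, -0.099, 0]
    - [-0.1, -0.117, -0.099, 0]

```text
time: 18.65
tool_pos: [0.4058, 0.0572, 0.1465]
tool_rot: [0.674, 0.217, 0.672, -0.217]
contact_force: [-0.3, 0.5, -0.4]
gripper_width: 0.001
```

```bash
python3 - <<'E'
from h import *
G=lambda f:cv2.GaussianBlur(cv2.cvtColor(f,6).astype(np.float32),(3,3),0)
im=viewer.grab_frame("side"); cv2.imwrite("pics/side7.png",im)
u=np.array([.616,.788]); c=np.array([.556,.0965])
for old in (5,6):
    A=G(cv2.imread(f"pics/side{old}.png")); B=G(im)
    for k,(r,z) in dict(hub=(0,.039),lug=(-.042,.045),key=(.055,.03),hole=(.093,.027)).items():
        p=proj("side",[[*(c+r*u),z]])[0]; x,y=p.round().astype(int); w=10
        t=cv2.resize(A[y-w:y+w+1,x-w:x+w+1],None,fx=8,fy=8,interpolation=2); s=cv2.resize(B[y-w-6:y+w+7,x-w-6:x+w+7],None,fx=8,fy=8,interpolation=2)
        _,v,_,l=cv2.minMaxLoc(cv2.matchTemplate(s,t,5)); print(old,k,np.array(l)/8-6,round(v,2))
s=status.state(); print(s["tool_pos"],s["contact_force"])
cv2.imwrite("pics/c7.png",np.vstack([cv2.resize(f[262:332,250:350],None,fx=8,fy=4.2,interpolation=2) for f in (cv2.imread("pics/side5.png"),im)]))
E
```

```text
5 hub [0.   2.25] 0.98
5 lug [0.5   1.875] 0.99
5 key [0.125 1.125] 0.93
5 hole [0. 0.] 1.0
6 hub [0. 0.] 0.99
6 lug [0. 0.] 1.0
6 key [0. 0.] 1.0
6 hole [0. 0.] 1.0
[0.40613059 0.05726728 0.14657644] [-0.35692797 -1.04992314 -0.13927018]
```

```bash
python3 - <<'E'
from h import *
u=np.array([.616,.788]); v=np.array([-.788,.616]); c=np.array([.556,.0965])
cv2.imwrite("pics/top7.png",viewer.grab_frame("top"))
for n in ("side","top"):
    A=cv2.cvtColor(cv2.imread(f"pics/{n}5.png"),6).astype(np.float32); B=(cv2.cvtColor(cv2.imread(f"pics/{n}6.png"),6).astype(np.float32)+cv2.cvtColor(cv2.imread(f"pics/{n}7.png"),6))/2
    for k,(o,z,w) in dict(hub=(0*u,.039,11),lug=(-.04*u,.042,11),washer=(.12*np.array([0,1]),.029,8)).items():
        x,y=proj(n,[[*(c+o),z]])[0].round().astype(int)
        q=proj(n,[[*(c+o),z],[*(c+o),z-.006]])
        W=np.float32([[1,0,0],[0,1,1]])
        try:
            r,W=cv2.findTransformECC(A[y-w:y+w+1,x-w:x+w+1],B[y-w-8:y+w+9,x-w-8:x+w+9],np.float32([[1,0,8],[0,1,9]]),0,(3,200,1e-6),None,3)
            print(n,k,(W[:,2]-8).round(2),"pred",(q[1]-q[0]).round(2),round(r,3))
        except cv2.error as e: print(n,k,"fail")
E
```

```text
side hub [-0.    2.34] pred [0.05 2.7 ] 0.976
side lug [0.53 1.89] pred [-0.02  2.69] 0.993
side washer [ 0.03 -0.03] pred [0.13 2.72] 0.985
top hub [0.3  0.55] pred [0.39 0.53] 0.959
top lug [0.08 0.25] pred [0.31 0.47] 0.959
top washer [0.02 0.02] pred [0.7  0.52] 0.994
```

Image shifts hint (≈0.3–0.8 px) the lug side might stand 1–2 mm high; the fingertip can tell: lug top must be 6 mm above the hub top (TCP 0.056 vs 0.050).

```bash
python3 - <<'E'
from h import *
c=np.array([.556,.0965]); u=np.array([.616,.788]); print(togo([*(c-.034*u),.062]))
E
```

```text
(array([0.0846, 0.0853, 0.0973]), 0)
```

Call:
drive_tool:
  plan:
    - [0, 0.085, 0.097, 0]
    - [0, 0.085, 0.097, 0]
    - [0, 0.085, 0.097, 0]
    - [0, 0.085, 0.097, 0]
    - [0.05, 0.085, 0.097, 0]
    - [0.08, 0.085, 0.097, 0]
    - [0.085, 0.085, 0.097, 0]
    - [0.087, 0.085, 0.097, 0]
    - [0.088, 0.085, 0.097, 0]
    - [0.088, 0.085, 0.097, 0]
    - [0.088, 0.085, 0.097, 0]

```text
time: 19.85
tool_pos: [0.5343, 0.0696, 0.0595]
tool_rot: [0.674, 0.217, 0.672, -0.217]
contact_force: [1.0, -0.5, 0.2]
gripper_width: -0.003
```

Call:
drive_tool:
  plan:
    - [0.0005, 0, 0, 0]
    - [0.001, 0, 0, 0]
    - [0.001, 0, 0, 0]

```text
time: 20.15
tool_pos: [0.5331, 0.0695, 0.057]
tool_rot: [0.673, 0.217, 0.673, -0.217]
contact_force: [0.6, -0.5, -0.2]
gripper_width: -0.0
```

Call:
drive_tool:
  plan:
    - [0.0005, 0, 0, 0]
    - [0.001, 0, 0, 0]
    - [0.001, 0, 0, 0]

```text
time: 20.45
tool_pos: [0.5331, 0.0695, 0.056]
tool_rot: [0.673, 0.217, 0.673, -0.217]
contact_force: [-1.5, 0.1, 2.5]
gripper_width: -0.002
```

The fingertip meets the lug at 0.056 (2.5 N), exactly 6 mm above the hub's 0.050: the cover is level and home. Draw back and hand in.

Call:
drive_tool:
  plan:
    - [-0.005, 0, 0, 0]
    - [-0.04, 0, 0, 0]
    - [-0.08, 0, 0, 0]
    - [-0.1, -0.04, -0.04, 0]
    - [-0.1, -0.08, -0.08, 0]
    - [-0.1, -0.085, -0.097, 0]
    - [-0.1, -0.085, -0.097, 0]
    - [-0.1, -0.085, -0.097, 0]
    - [-0.1, -0.085, -0.097, 0]

```text
time: 21.35
tool_pos: [0.4056, 0.0572, 0.1564]
tool_rot: [0.673, 0.217, 0.673, -0.217]
contact_force: [0.1, -0.0, 0.5]
gripper_width: 0.001
```

```bash
python3 - <<'E'
from h import *
from plant import manip
A=cv2.imread("pics/side7.png"); B=viewer.grab_frame("side")
print("changed px near cover",int((cv2.absdiff(cv2.GaussianBlur(A,(5,5),0),cv2.GaussianBlur(B,(5,5),0))[265:330,255:345].max(2)>15).sum()))
s=status.state(); print(s["time"],s["tool_pos"],s["contact_force"],np.abs(s["joint_vel"]).max())
print(manip.job_done())
E
```

```text
changed px near cover 0
21.4 [0.40568773 0.05716184 0.15624771] [0.10637466 0.55112989 0.34595052] 0.0111210245200015
the job is handed in; nothing more can be done
None
```

I turned the cover about 140° by pushing its lug with the closed fingertips until the notch stood over the pin. I then pressed it down on the hub to a firm stop, drew back, and handed the job in at 21.4 s.

- **Alignment:** just before pressing, the notch was within about 1–3° of the pin by both cameras. In the press it dropped past the 1 mm where it would have caught.
- **Seating:** the cover slid down at about 6–7 N. It stopped firmly with the fingertip on the hub at 33 mm, the height for home. A second press at 25 N moved it no further.
- **Level:** a light touch on the lug (2.5 N) met it at 39 mm, the height for a level cover that is home.
- **Disagreement:** image shifts suggested a smaller drop than the full 6 mm, about 5 mm at the hub and 4.2 mm at the lug. I trusted the touch heights instead.
- **After drawing back:** the last side picture showed no change at the cover, and the arm was clear of it. The strip hole and washer had not shifted. I did not measure the other bystanders one by one.

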